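# Show which jar of beads belongs to the bracelet under repair

### The job

One of the three bead bracelets lies on the beading tray to be restrung; show the learner what it needs: point with the fingertips from just above (about three centimetres) at that bracelet and dwell there for two seconds, then point in the same way at the stopper of the jar whose beads have the same colour, dwell two seconds and finish still pointing at it. Touch and move nothing, and do not dip the fingertips low over the other jars or bracelets.

Things in the scene. Friction and masses are not known exactly. Their poses are not given: they have to be found in the camera images.
- beading_tray: Fixed beading tray, 240 x 200 mm, beige mat 8 mm above the table with a yellow wooden rim 14 mm high. Origin at the centre of its underside; x along the 240 mm side, z up. It may stand on the robot's left or right. One bracelet, the one under repair, lies wholly on it; the other two lie on the cork display board.
- display_board: Fixed flat cork display board in a dark wooden frame, between the tray and the jar stand, 220 x 110 mm, cork 8 mm above the table, frame 13 mm high. Origin at the centre of its underside. The two bracelets that are not under repair lie on it, more than 150 mm from the tray's centre.
- jar_stand: Fixed flat wooden stand, 90 x 260 mm, 12 mm thick, on the other side from the beading tray; the three jars stand on it in a row along its y axis, 85 mm apart, in any order. Origin at the centre of its underside.
- bracelet_blue: Loose ring bracelet of blue beads 11 mm thick with one brass bead, 65 mm over all, 54 mm across bead centres, 11 mm high, lying flat. Origin at the ring's centre, on its underside; z up.
- jar_blue: Loose clear jar full of blue beads, 54 mm diameter, 70 mm high to the mouth, with a cork stopper 42 mm in diameter that rises to 85 mm and a blue sample bead set in its top, to 92 mm over all. Origin at the centre of its underside.
- jar_blue_top (a point): Topmost point of the blue jar: the crown of the sample bead in its stopper, on the jar's axis, 92 mm above its foot.
- bracelet_red: Loose ring bracelet of red beads 11 mm thick with one brass bead, 65 mm over all, 54 mm across bead centres, 11 mm high, lying flat. Origin at the ring's centre, on its underside; z up.
- jar_red: Loose clear jar full of red beads, 54 mm diameter, 70 mm high to the mouth, with a cork stopper 42 mm in diameter that rises to 85 mm and a red sample bead set in its top, to 92 mm over all. Origin at the centre of its underside.
- jar_red_top (a point): Topmost point of the red jar: the crown of the sample bead in its stopper, on the jar's axis, 92 mm above its foot.
- bracelet_green: Loose ring bracelet of green beads 11 mm thick with one brass bead, 65 mm over all, 54 mm across bead centres, 11 mm high, lying flat. Origin at the ring's centre, on its underside; z up.
- jar_green: Loose clear jar full of green beads, 54 mm diameter, 70 mm high to the mouth, with a cork stopper 42 mm in diameter that rises to 85 mm and a green sample bead set in its top, to 92 mm over all. Origin at the centre of its underside.
- jar_green_top (a point): Topmost point of the green jar: the crown of the sample bead in its stopper, on the jar's axis, 92 mm above its foot.
- cork_stopper: Bystander: loose spare cork, 30 mm diameter, 24 mm high, standing in a corner of the beading tray. Origin at the centre of its underside.
- pliers: Bystander: small pliers with teal handles, 125 x 60 mm, 13 mm high, lying on the table near the robot, in front of the display board. Origin under the pivot, jaws to its +x.
- bead_dish: Bystander: small pale pink triangular dish, sides about 69 mm, 10 mm high, with three pearls fixed in it, on the beading tray beside the bracelet. Origin at the centre of its underside.
Not all that is in view belongs to the job. Of the things shaped like the bracelet_blue, the blue one is meant.

How it is judged (in metres and radians):
On the way, in this order (a step that is already met when the one before it is completed fails the run):
1. the fingertips point from just above at the bracelet on the beading tray, for 1.2 s (((horizontal distance between bracelet_blue and beading_tray below 0.11 m and horizontal distance between the grasp point and bracelet_blue below 0.035 m and z of the grasp point in the frame of bracelet_blue between 0.025 and 0.1 m) or (horizontal distance between bracelet_red and beading_tray below 0.11 m and horizontal distance between the grasp point and bracelet_red below 0.035 m and z of the grasp point in the frame of bracelet_red between 0.025 and 0.1 m) or (horizontal distance between bracelet_green and beading_tray below 0.11 m and horizontal distance between the grasp point and bracelet_green below 0.035 m and z of the grasp point in the frame of bracelet_green between 0.025 and 0.1 m))), for 1.2 s.
2. the fingertips point from just above at the stopper of the jar with beads of that colour, for 1.2 s (((horizontal distance between bracelet_blue and beading_tray below 0.11 m and horizontal distance between the grasp point and jar_blue_top below 0.025 m and z of the grasp point in the frame of jar_blue_top between 0.017 and 0.09 m) or (horizontal distance between bracelet_red and beading_tray below 0.11 m and horizontal distance between the grasp point and jar_red_top below 0.025 m and z of the grasp point in the frame of jar_red_top between 0.017 and 0.09 m) or (horizontal distance between bracelet_green and beading_tray below 0.11 m and horizontal distance between the grasp point and jar_green_top below 0.025 m and z of the grasp point in the frame of jar_green_top between 0.017 and 0.09 m))), for 1.2 s.
At the end, for the whole second after the job is handed in: The grasp point is still within 25 mm sideways of the axis of the jar whose beads match the bracelet on the tray, and 17 to 90 mm above that jar's top (fingertips roughly 0 to 70 mm above it, clear of it); the jars stand upright and no jar, bracelet or bystander has moved more than 6 mm (((horizontal distance between bracelet_blue and beading_tray below 0.11 m and horizontal distance between the grasp point and jar_blue_top below 0.025 m and z of the grasp point in the frame of jar_blue_top between 0.017 and 0.09 m) or (horizontal distance between bracelet_red and beading_tray below 0.11 m and horizontal distance between the grasp point and jar_red_top below 0.025 m and z of the grasp point in the frame of jar_red_top between 0.017 and 0.09 m) or (horizontal distance between bracelet_green and beading_tray below 0.11 m and horizontal distance between the grasp point and jar_green_top below 0.025 m and z of the grasp point in the frame of jar_green_top between 0.017 and 0.09 m)) and distance of each of bracelet_blue, bracelet_red, bracelet_green, jar_blue, jar_red, jar_green, cork_stopper, pliers, bead_dish from where it was at the start of the episode below 0.006 m and angle between each of jar_blue, jar_red, jar_green's own z axis and vertical below 0.1 rad); the robot touches nothing.
It fails at once if the robot touches something on the table (contact force between the arm and bracelet_blue above 0.3 N or contact force between the arm and bracelet_red above 0.3 N or contact force between the arm and bracelet_green above 0.3 N or contact force between the arm and jar_blue above 0.3 N or contact force between the arm and jar_red above 0.3 N or contact force between the arm and jar_green above 0.3 N or contact force between the arm and cork_stopper above 0.3 N or contact force between the arm and pliers above 0.3 N or contact force between the arm and bead_dish above 0.3 N or contact force between the arm and beading_tray above 0.3 N or contact force between the arm and jar_stand above 0.3 N or contact force between the arm and display_board above 0.3 N or contact force between the fingers and anything else above 0.3 N).
It fails at once if a jar, a bracelet or another loose thing is moved or lifted (over 10 mm) (distance of any of bracelet_blue, bracelet_red, bracelet_green, jar_blue, jar_red, jar_green, cork_stopper, pliers, bead_dish from where it was at the start of the episode above 0.01 m).
It fails at once if the fingertips dip low (under about 40 mm) over a jar of another colour ((not (horizontal distance between bracelet_blue and beading_tray below 0.11 m) and horizontal distance between the grasp point and jar_blue_top below 0.025 m and z of the grasp point in the frame of jar_blue_top below 0.06 m) or (not (horizontal distance between bracelet_red and beading_tray below 0.11 m) and horizontal distance between the grasp point and jar_red_top below 0.025 m and z of the grasp point in the frame of jar_red_top below 0.06 m) or (not (horizontal distance between bracelet_green and beading_tray below 0.11 m) and horizontal distance between the grasp point and jar_green_top below 0.025 m and z of the grasp point in the frame of jar_green_top below 0.06 m)).
It fails at once if the fingertips dip low (under about 30 mm) over a bracelet on the display board ((not (horizontal distance between bracelet_blue and beading_tray below 0.11 m) and horizontal distance between the grasp point and bracelet_blue below 0.03 m and z of the grasp point in the frame of bracelet_blue below 0.06 m) or (not (horizontal distance between bracelet_red and beading_tray below 0.11 m) and horizontal distance between the grasp point and bracelet_red below 0.03 m and z of the grasp point in the frame of bracelet_red below 0.06 m) or (not (horizontal distance between bracelet_green and beading_tray below 0.11 m) and horizontal distance between the grasp point and bracelet_green below 0.03 m and z of the grasp point in the frame of bracelet_green below 0.06 m)).
It also fails if it takes over 40 s, if anything falls off the work surface, if the arm or the gripper's body presses on something with over 40 N, if the wrist force passes 120 N, or if a joint passes its speed limit or range.

### The arm

A 7-joint arm with a two-finger parallel gripper is mounted at the origin on the work surface. World frame = base frame: x ahead of the robot, y to its left, z up, the work surface at z = 0. Lengths are in m, angles in degrees, forces in N, time in s.
With the tool pointing down it reaches from about 0.4 to 0.75 m from the base axis. Payload 19.5 kg.
Tool frame: the origin (TCP) lies midway between the tips of the shut fingers; the grasp point (between the pads) lies 19 mm behind it; z points along the fingers, y is the direction in which the jaws open and shut (so a half turn about z gives the same grasp; the last joint's range is limited). The gripper opens to 85 mm and grips with 20 to 120 N. Pads are 22 mm wide; open, the fingers measure 114 mm over their backs; the gripper's body (76 mm by 85 mm) begins 54 mm behind the grasp point. The pads swing forward as they close: fully open they stand 13 mm farther back than shut.
Start: joints at [62.126, 40.479, -1.581, 85.061, 1.261, 54.483, -4.326], TCP at [0.247, -0.519, 0.231] pointing down, gripper open.
Joint ranges: [-155.06, 155.06], [-18.47, 123.98], [-90, 86.84], [0, 140.48], [-83.41, 263.41], [0, 116], [-161.91, 161.91]. Speed limits (degrees/s): [108.29, 108.29, 147.25, 147.25, 172.46, 172.46, 172.46].

### API

Orientations are given as a 3x3 rotation matrix whose columns are the frame's x, y, z axes.
In Python, from bench import robot gives the robot as it stands.
- The arm moves only by the shell command python3 -m handwheel 'ROWS' [FORCE]. ROWS is JSON, a list of rows, each an object with "xyz": the shift along the tool's x, y, z in m, a list of three; "delta_rot": the turn, a rotation vector about the tool's x, y, z in rad, a list of three; "fingers": the opening, from -1 (shut) to 1 (fully open), so that 0 is half open. A call has 1 to 12 rows; each row shifts and turns the commanded pose from where the row before left it, along the tool's axes as they then stand; what a row does not reach is not made up. A row lasts 1/10 s, in which the tool goes at most 50 mm and 8.59 degrees, less where a joint would pass 70% of its speed; a pose out of reach is approached as far as the arm can. A call with a gripper value outside its range is refused whole. The fingers move at their own pace and stop on an object; FORCE is the grip in N (left out, the last holds). Time passes only in rows, so rows that do not move let the fingers close. It gives the time, the measured TCP pose, the force and the opening at its end, in the units of the state.
- robot.get_obs(): the state, without advancing time (a new reading comes with each control period).
- robot.capture(name): name is "side" or "top"; returns a dict with "pixels" (480x640x3 uint8, red, green, blue), "fx", "fy", "cx", "cy" (pixels), "R" (3x3) and "t" (3): a world point X has camera coordinates R X + t. Camera axes: x right, y down, z forward; pixel columns grow to the right and rows downward; lengths in m; the calibration is good to about 2 mm. A picture is of the moment at which its call begins. There is no depth.
- robot.finish_job(): hands the job in, once; it reports no verdict.
The state is a dict: "time_s": time; "qpos": joint angles; "joint_vel": joint speeds; "joint_efforts": joint torques, N m; "position": TCP position; "tcp_rot": TCP orientation; "ft_force": force on the tool from outside, world axes, zero at the start; "moment": the same for the moment, N m; "finger_gap": finger opening in m.
Only numpy, scipy, OpenCV 4.12 (cv2) and the standard library are available. Lean on these libraries where they do the work, as an engineer would, in place of code of your own. Each camera call takes 0.05 s, during which the arm holds its last target. There are 200 camera calls.

## Working session

There is one attempt and no reset: what is moved stays moved. The work goes in short steps, Python scripts to look and compute and a shell command to move; the robot and the scene stay as the last step left them, time stands still between calls to the robot, and variables do not carry over. Pictures are saved under pics/ and viewed, about 8 in all and at most 12, crops included, and the job is handed in when it is done.

```bash
mkdir -p pics; python3 - <<'E'
from bench import robot
import cv2,numpy as np,pickle
d={}
for n in("top","side"):
    c=robot.capture(n);d[n]=c;cv2.imwrite(f"pics/{n}0.png",c["pixels"][:,:,::-1])
    print(n,c["fx"],c["cx"],c["cy"],(-np.array(c["R"]).T@c["t"]).round(3))
pickle.dump(d,open("c.pkl","wb"))
o=robot.get_obs();print(o["time_s"],o["position"],np.round(o["tcp_rot"],3),o["finger_gap"])
E
```

```text
top 525.7218212912301 320.7384981527938 242.08981690797646 [0.41  0.029 1.073]
side 516.5378466869138 323.75985370402964 235.6813402137052 [0.53  0.994 0.741]
0.1 [ 0.2473219  -0.51883523  0.23091026] [[ 0.903  0.43  -0.   ]
 [ 0.43  -0.903  0.001]
 [-0.    -0.001 -1.   ]] 0.08556496831322435
```

View pics/top0.png

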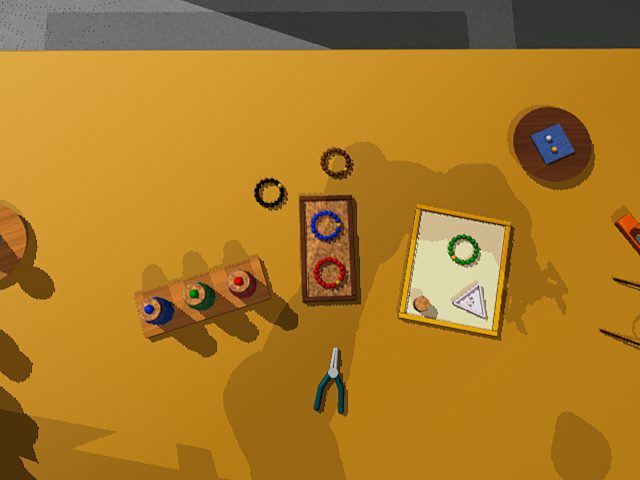

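View pics/side0.png

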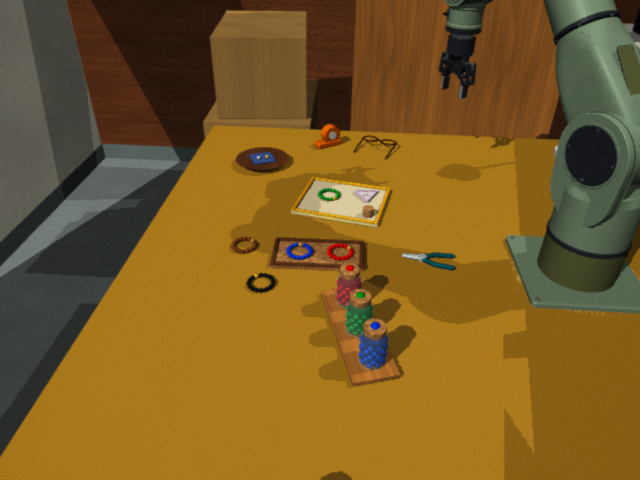

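The top picture shows the tray at about (456,272), with the green bracelet on it at (463,249). The blue (326,225) and red (330,272) bracelets are on the cork board. The black (270,193) and brown (337,162) rings are on the bare table, so they are not involved. The jar tops are blue (149,310), green (194,294) and red (239,282). So the green bracelet and the green jar are meant. I'll confirm that in a crop and compute the positions.

```bash
cat > h.py <<'E'
import numpy as np
def ray(c,u,v):
    R=np.array(c["R"]);C=-R.T@np.array(c["t"])
    d=R.T@np.array([(u-c["cx"])/c["fx"],(v-c["cy"])/c["fy"],1]);return C,d
def onz(c,u,v,z):
    C,d=ray(c,u,v);return C+d*(z-C[2])/d[2]
def proj(c,X):
    p=np.array(c["R"])@X+c["t"];return np.round([c["fx"]*p[0]/p[2]+c["cx"],c["fy"]*p[1]/p[2]+c["cy"]],1)
E
python3 - <<'E'
import pickle,cv2,numpy as np
from h import *
d=pickle.load(open("c.pkl","rb"));t=d["top"];s=d["side"]
for n,u,v,z,w in(("green br",463,249.5,.0135,(330,195)),("blue br",326,225.5,.0135,(300,251)),("red br",329.5,272.5,.0135,(341,252)),("tray",456,272,.01,(341,202)),
 ("jar g",194,294,.104,(360,295)),("jar b",149,310,.104,(375,326)),("jar r",239,281.5,.104,(350,268))):
    X=onz(t,u,v,z);print(n,X.round(3),np.hypot(*X[:2]).round(3),"side pred",proj(s,X),"seen",w)
a=cv2.resize(t["pixels"][200:350,130:280],(400,400),interpolation=cv2.INTER_CUBIC)
b=cv2.resize(t["pixels"][200:350,390:540],(400,400),interpolation=cv2.INTER_CUBIC)
cv2.imwrite("pics/crop1.png",np.hstack([a,b])[:,:,::-1])
E
```

```text
green br [ 0.591 -0.294  0.014] 0.66 side pred [329.2 194.2] seen (330, 195)
blue br [ 0.645 -0.013  0.014] 0.646 side pred [299.8 250.5] seen (300, 251)
red br [ 0.548 -0.018  0.014] 0.548 side pred [340.4 251.4] seen (341, 252)
tray [ 0.545 -0.277  0.01 ] 0.612 side pred [345.1 198.9] seen (341, 202)
jar g [0.5   0.235 0.104] 0.553 side pred [361.4 291.7] seen (360, 295)
jar b [0.473 0.316 0.104] 0.568 side pred [376.7 322. ] seen (375, 326)
jar r [0.522 0.154 0.104] 0.544 side pred [351.1 265. ] seen (350, 268)
```

View pics/crop1.png

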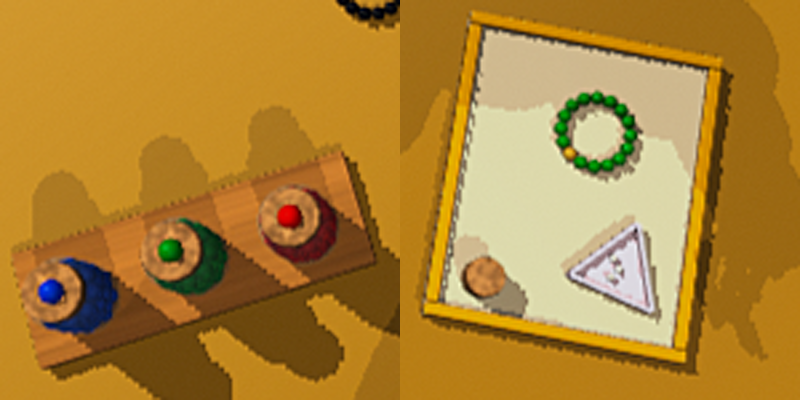

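The crop shows the green bracelet and its brass bead on the tray, and the green sample bead on the middle jar. The numbers also fit: the jars are 85 mm apart and the side view agrees. From the TCP, the bracelet is +0.407 along tool x and -0.055 along tool y. I'll shut the fingers and travel high.

```bash
python3 -m handwheel '[{"xyz":[0.015,-0.002,0],"delta_rot":[0,0,0],"fingers":-1},{"xyz":[0.03,-0.004,0],"delta_rot":[0,0,0],"fingers":-1},{"xyz":[0.04,-0.005,0],"delta_rot":[0,0,0],"fingers":-1},{"xyz":[0.04,-0.005,0],"delta_rot":[0,0,0],"fingers":-1},{"xyz":[0.04,-0.005,0],"delta_rot":[0,0,0],"fingers":-1},{"xyz":[0.04,-0.006,0],"delta_rot":[0,0,0],"fingers":-1},{"xyz":[0.04,-0.006,0],"delta_rot":[0,0,0],"fingers":-1},{"xyz":[0.04,-0.006,0],"delta_rot":[0,0,0],"fingers":-1},{"xyz":[0.04,-0.005,0],"delta_rot":[0,0,0],"fingers":-1},{"xyz":[0.04,-0.005,0],"delta_rot":[0,0,0],"fingers":-1},{"xyz":[0.03,-0.004,0],"delta_rot":[0,0,0],"fingers":-1},{"xyz":[0.012,-0.002,0],"delta_rot":[0,0,0],"fingers":-1}]'
```

```text
time_s: 1.3
position: [0.5937, -0.2905, 0.2306]
tcp_rot: [[0.901, 0.434, 0.0], [0.434, -0.901, 0.002], [0.001, -0.002, -1.0]]
ft_force: [-0.1, -0.6, -0.7]
finger_gap: -0.0
```

```bash
python3 -m handwheel '[{"xyz":[0,0,0.015],"delta_rot":[0,0,0],"fingers":-1},{"xyz":[0,0,0.02],"delta_rot":[0,0,0],"fingers":-1},{"xyz":[0,0,0.02],"delta_rot":[0,0,0],"fingers":-1},{"xyz":[0,0,0.02],"delta_rot":[0,0,0],"fingers":-1},{"xyz":[0,0,0.02],"delta_rot":[0,0,0],"fingers":-1},{"xyz":[0,0,0.02],"delta_rot":[0,0,0],"fingers":-1},{"xyz":[0,0,0.02],"delta_rot":[0,0,0],"fingers":-1},{"xyz":[0,0,0.02],"delta_rot":[0,0,0],"fingers":-1},{"xyz":[0,0,0.015],"delta_rot":[0,0,0],"fingers":-1},{"xyz":[0,0,0.01],"delta_rot":[0,0,0],"fingers":-1},{"xyz":[0,0,0],"delta_rot":[0,0,0],"fingers":-1},{"xyz":[0,0,0],"delta_rot":[0,0,0],"fingers":-1}]'
python3 - <<'E'
from bench import robot
import cv2,numpy as np
t=robot.capture("top")["pixels"][150:350,370:570];s=robot.capture("side")["pixels"][110:260,240:440]
cv2.imwrite("pics/at_br.png",np.hstack([cv2.resize(t,(400,400)),cv2.resize(s,(400,400))])[:,:,::-1])
E
```

```text
time_s: 2.5
position: [0.5914, -0.2943, 0.0519]
tcp_rot: [[0.903, 0.43, 0.001], [0.43, -0.903, -0.0], [0.0, 0.0, -1.0]]
ft_force: [-0.7, -0.6, 0.4]
finger_gap: 0.0001
```

View pics/at_br.png

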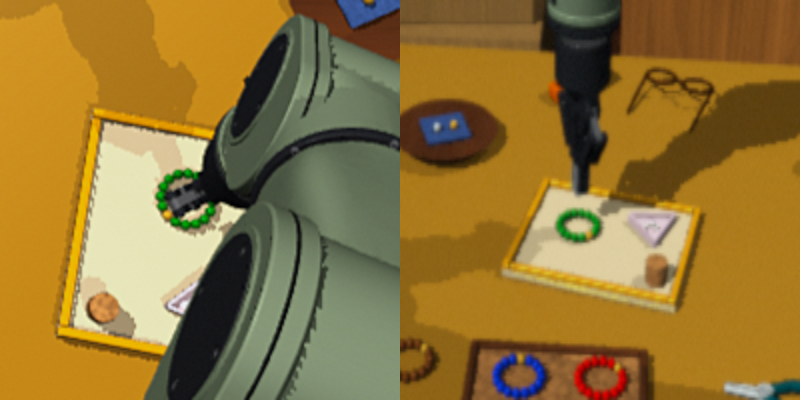

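The fingertips are over the green bracelet in both views: inside the ring at (185,200) in the left half, and above it at (580,190) in the right. The measured TCP is 33 mm above the bead tops. I'll dwell here.

```bash
python3 -m handwheel '[{"xyz":[0,0,0],"delta_rot":[0,0,0],"fingers":-1},{"xyz":[0,0,0],"delta_rot":[0,0,0],"fingers":-1},{"xyz":[0,0,0],"delta_rot":[0,0,0],"fingers":-1},{"xyz":[0,0,0],"delta_rot":[0,0,0],"fingers":-1},{"xyz":[0,0,0],"delta_rot":[0,0,0],"fingers":-1},{"xyz":[0,0,0],"delta_rot":[0,0,0],"fingers":-1},{"xyz":[0,0,0],"delta_rot":[0,0,0],"fingers":-1},{"xyz":[0,0,0],"delta_rot":[0,0,0],"fingers":-1},{"xyz":[0,0,0],"delta_rot":[0,0,0],"fingers":-1},{"xyz":[0,0,0],"delta_rot":[0,0,0],"fingers":-1},{"xyz":[0,0,0],"delta_rot":[0,0,0],"fingers":-1},{"xyz":[0,0,0],"delta_rot":[0,0,0],"fingers":-1}]'; python3 -m handwheel '[{"xyz":[0,0,0],"delta_rot":[0,0,0],"fingers":-1},{"xyz":[0,0,0],"delta_rot":[0,0,0],"fingers":-1},{"xyz":[0,0,0],"delta_rot":[0,0,0],"fingers":-1},{"xyz":[0,0,0],"delta_rot":[0,0,0],"fingers":-1},{"xyz":[0,0,0],"delta_rot":[0,0,0],"fingers":-1},{"xyz":[0,0,0],"delta_rot":[0,0,0],"fingers":-1},{"xyz":[0,0,0],"delta_rot":[0,0,0],"fingers":-1},{"xyz":[0,0,0],"delta_rot":[0,0,0],"fingers":-1},{"xyz":[0,0,0],"delta_rot":[0,0,0],"fingers":-1},{"xyz":[0,0,0],"delta_rot":[0,0,0],"fingers":-1}]'; python3 -m handwheel '[{"xyz":[0,0,-0.015],"delta_rot":[0,0,0],"fingers":-1},{"xyz":[0,0,-0.02],"delta_rot":[0,0,0],"fingers":-1},{"xyz":[0,0,-0.025],"delta_rot":[0,0,0],"fingers":-1},{"xyz":[0,0,-0.025],"delta_rot":[0,0,0],"fingers":-1},{"xyz":[0,0,-0.025],"delta_rot":[0,0,0],"fingers":-1},{"xyz":[0,0,-0.025],"delta_rot":[0,0,0],"fingers":-1},{"xyz":[0,0,-0.025],"delta_rot":[0,0,0],"fingers":-1},{"xyz":[0,0,-0.02],"delta_rot":[0,0,0],"fingers":-1},{"xyz":[0,0,-0.01],"delta_rot":[0,0,0],"fingers":-1},{"xyz":[0,0,0],"delta_rot":[0,0,0],"fingers":-1}]'
```

```text
time_s: 3.8
position: [0.5911, -0.2943, 0.0513]
tcp_rot: [[0.903, 0.43, -0.0], [0.43, -0.903, 0.0], [0.0, -0.0, -1.0]]
ft_force: [-0.3, 0.5, 0.7]
finger_gap: 0.0001
time_s: 4.8
position: [0.5911, -0.2943, 0.0513]
tcp_rot: [[0.903, 0.43, -0.0], [0.43, -0.903, 0.0], [-0.0, -0.0, -1.0]]
ft_force: [0.3, -0.5, -0.7]
finger_gap: 0.0001
time_s: 5.8
position: [0.5914, -0.2944, 0.2428]
tcp_rot: [[0.903, 0.43, 0.002], [0.43, -0.903, -0.001], [0.001, 0.002, -1.0]]
ft_force: [0.0, -0.2, -0.4]
finger_gap: -0.0001
```

```bash
python3 -m handwheel '[{"xyz":[0.004,-0.015,0],"delta_rot":[0,0,0],"fingers":-1},{"xyz":[0.007,-0.025,0],"delta_rot":[0,0,0],"fingers":-1},{"xyz":[0.007,-0.025,0],"delta_rot":[0,0,0],"fingers":-1},{"xyz":[0.007,-0.025,0],"delta_rot":[0,0,0],"fingers":-1},{"xyz":[0.007,-0.025,0],"delta_rot":[0,0,0],"fingers":-1},{"xyz":[0.007,-0.025,0],"delta_rot":[0,0,0],"fingers":-1},{"xyz":[0.007,-0.025,0],"delta_rot":[0,0,0],"fingers":-1},{"xyz":[0.007,-0.025,0],"delta_rot":[0,0,0],"fingers":-1},{"xyz":[0.007,-0.025,0],"delta_rot":[0,0,0],"fingers":-1},{"xyz":[0.007,-0.025,0],"delta_rot":[0,0,0],"fingers":-1},{"xyz":[0.007,-0.025,0],"delta_rot":[0,0,0],"fingers":-1},{"xyz":[0.007,-0.025,0],"delta_rot":[0,0,0],"fingers":-1}]'; python3 -m handwheel '[{"xyz":[0.0065,-0.0235,0],"delta_rot":[0,0,0],"fingers":-1},{"xyz":[0.0065,-0.0235,0],"delta_rot":[0,0,0],"fingers":-1},{"xyz":[0.0065,-0.0235,0],"delta_rot":[0,0,0],"fingers":-1},{"xyz":[0.0065,-0.0235,0],"delta_rot":[0,0,0],"fingers":-1},{"xyz":[0.0065,-0.0235,0],"delta_rot":[0,0,0],"fingers":-1},{"xyz":[0.0065,-0.0235,0],"delta_rot":[0,0,0],"fingers":-1},{"xyz":[0.0065,-0.0235,0],"delta_rot":[0,0,0],"fingers":-1},{"xyz":[0.0065,-0.0235,0],"delta_rot":[0,0,0],"fingers":-1},{"xyz":[0.0065,-0.0235,0],"delta_rot":[0,0,0],"fingers":-1},{"xyz":[0.0055,-0.0155,0],"delta_rot":[0,0,0],"fingers":-1},{"xyz":[0,0,0],"delta_rot":[0,0,0],"fingers":-1},{"xyz":[0,0,0],"delta_rot":[0,0,0],"fingers":-1}]'
```

```text
time_s: 7.0
position: [0.5387, 0.0034, 0.2405]
tcp_rot: [[0.903, 0.43, -0.001], [0.43, -0.903, 0.0], [-0.001, -0.001, -1.0]]
ft_force: [0.7, 0.2, 0.5]
finger_gap: 0.0001
time_s: 8.2
position: [0.4997, 0.2341, 0.241]
tcp_rot: [[0.903, 0.43, -0.0], [0.43, -0.903, -0.001], [-0.001, 0.001, -1.0]]
ft_force: [0.0, -0.6, -0.8]
finger_gap: 0.0
```

```bash
python3 -m handwheel '[{"xyz":[0,0,0.012],"delta_rot":[0,0,0],"fingers":-1},{"xyz":[0,0,0.015],"delta_rot":[0,0,0],"fingers":-1},{"xyz":[0,0,0.015],"delta_rot":[0,0,0],"fingers":-1},{"xyz":[0,0,0.015],"delta_rot":[0,0,0],"fingers":-1},{"xyz":[0,0,0.015],"delta_rot":[0,0,0],"fingers":-1},{"xyz":[0,0,0.015],"delta_rot":[0,0,0],"fingers":-1},{"xyz":[0,0,0.012],"delta_rot":[0,0,0],"fingers":-1},{"xyz":[0,0,0.005],"delta_rot":[0,0,0],"fingers":-1},{"xyz":[0,0,0],"delta_rot":[0,0,0],"fingers":-1},{"xyz":[0,0,0],"delta_rot":[0,0,0],"fingers":-1}]'
python3 - <<'E'
from bench import robot
import cv2,numpy as np
t=robot.capture("top")["pixels"][190:350,110:270];s=robot.capture("side")["pixels"][220:400,270:450]
cv2.imwrite("pics/at_jar.png",np.hstack([cv2.resize(t,(400,400)),cv2.resize(s,(400,400))])[:,:,::-1])
E
```

```text
time_s: 9.2
position: [0.4998, 0.2347, 0.1378]
tcp_rot: [[0.903, 0.43, 0.0], [0.43, -0.903, 0.0], [0.001, -0.0, -1.0]]
ft_force: [-0.0, -0.1, -0.1]
finger_gap: -0.0001
```

View pics/at_jar.png

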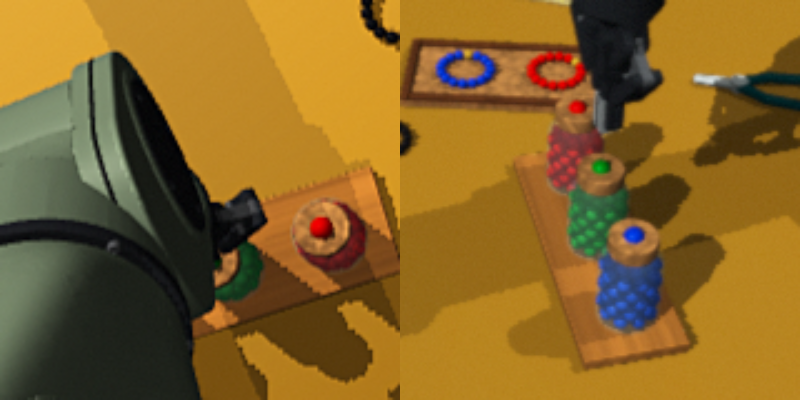

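The shut fingertips at (605,128) in the right half are straight above the green bead at (600,166), with a clear gap. Nothing has moved. I'll dwell here and hand in.

```bash
python3 -m handwheel '[{"xyz":[0,0,0],"delta_rot":[0,0,0],"fingers":-1},{"xyz":[0,0,0],"delta_rot":[0,0,0],"fingers":-1},{"xyz":[0,0,0],"delta_rot":[0,0,0],"fingers":-1},{"xyz":[0,0,0],"delta_rot":[0,0,0],"fingers":-1},{"xyz":[0,0,0],"delta_rot":[0,0,0],"fingers":-1},{"xyz":[0,0,0],"delta_rot":[0,0,0],"fingers":-1},{"xyz":[0,0,0],"delta_rot":[0,0,0],"fingers":-1},{"xyz":[0,0,0],"delta_rot":[0,0,0],"fingers":-1},{"xyz":[0,0,0],"delta_rot":[0,0,0],"fingers":-1},{"xyz":[0,0,0],"delta_rot":[0,0,0],"fingers":-1},{"xyz":[0,0,0],"delta_rot":[0,0,0],"fingers":-1},{"xyz":[0,0,0],"delta_rot":[0,0,0],"fingers":-1}]'; python3 -m handwheel '[{"xyz":[0,0,0],"delta_rot":[0,0,0],"fingers":-1},{"xyz":[0,0,0],"delta_rot":[0,0,0],"fingers":-1},{"xyz":[0,0,0],"delta_rot":[0,0,0],"fingers":-1},{"xyz":[0,0,0],"delta_rot":[0,0,0],"fingers":-1},{"xyz":[0,0,0],"delta_rot":[0,0,0],"fingers":-1},{"xyz":[0,0,0],"delta_rot":[0,0,0],"fingers":-1},{"xyz":[0,0,0],"delta_rot":[0,0,0],"fingers":-1},{"xyz":[0,0,0],"delta_rot":[0,0,0],"fingers":-1},{"xyz":[0,0,0],"delta_rot":[0,0,0],"fingers":-1},{"xyz":[0,0,0],"delta_rot":[0,0,0],"fingers":-1}]'
python3 -c "
from bench import robot
print(robot.finish_job())"
```

```text
time_s: 10.5
position: [0.4996, 0.2348, 0.1373]
tcp_rot: [[0.903, 0.43, -0.0], [0.43, -0.903, 0.0], [-0.0, -0.0, -1.0]]
ft_force: [-0.1, -0.6, -0.1]
finger_gap: -0.0001
time_s: 11.5
position: [0.4996, 0.2348, 0.1373]
tcp_rot: [[0.903, 0.43, -0.0], [0.43, -0.903, 0.0], [0.0, -0.0, -1.0]]
ft_force: [0.4, -0.0, 1.1]
finger_gap: -0.0001
the job is handed in; nothing more can be done
None
```

The bracelet on the tray was the green one. With the fingers shut, I pointed at it from about 32 mm above its beads and dwelt over 2 s. I then crossed high to the green jar and pointed from about 33 mm above its sample bead, dwelt over 2 s, and handed the job in still pointing there, at 11.5 s.

- **Aim:** the last measured fingertip position was within about 1 mm sideways of my camera estimate of the green jar's axis. The side view agreed, though from above the arm hid part of the jar.
- **Contact:** force readings stayed at noise level, about 1 N, which is too coarse to rule out a 0.3 N touch. The pictures showed clear gaps over the bracelet and the jar, and nothing looked displaced.
- **Verdict:** no check failed or disagreed. Handing in reports no verdict, so the result itself is not confirmed.

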